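Shut the press guard and free the stuck air valve

TASK

Put the little air press back in service: first push its open guard door fully shut until the latch snaps in behind the strike pin, and only then open its air valve. The valve's bar knob is stuck: break it loose with a short firm counter-clockwise twist, then turn it on all the way to its stop and let go. Leave the wooden form block, the hammer and the bottle where they are.

Things in the scene. Friction and masses are not known exactly. Their poses are not given: they have to be found in the camera images.
- press: Air press: grey steel box, 200 deep, 220 wide, 190 high, open at the front where the guard door hangs; an air cylinder of 34 radius stands on its roof, top 280 above the bench, centred 35 behind the box's centre. Fixed. Origin: centre of its underside; -x is its front, y its left, z up.
- guard_door (a joint): Grey steel guard door with a clear window on the front of the press. Angle in rad: 0 = shut against its stop, up to 1.2 = open towards the robot. It hinges about the upright line through point door_hinge; opening turns it clockwise seen from above. Weak hinge friction (0.05 N m), no spring: it stays where it is left.
- door_hinge (a point): On the guard door's hinge axis, half-way up it (102 mm above the bench), at its left edge seen from the robot. Turns with the door: -y points along the door to its free edge, -x is its outward normal, z up. The door is 180 mm wide, 166 high (top edge 185 above the bench), 12 thick: its outer face lies 6 mm along -x.
- door_push (a point): On the outer face of the guard door, on the plain steel strip above the window, 130 mm from the hinge axis and 147 mm above the bench: a good place to push. Same axes as door_hinge.
- latch_bolt (a joint): Bevelled sprung bolt at the door's free edge. Value in m: 0 = fully out (12 mm proud), up to 0.010 as it is pushed in. Over the last 15 mm of closing it rides over an upright strike pin (8 mm thick) on the box front, going in about 7 mm, and snaps out behind the pin when the door is shut. Spring 3 N out, 7 N in: riding over takes roughly 10 N at door_push.
- latch_tip (a point): Tip of the latch bolt, at the free edge of the guard door, 100 mm above the bench.
- valve: Air valve on a dark base plate 240 (x) x 160 x 12 mm. Fixed. Origin: centre of its underside, z up. At its front a round aluminium face, 104 mm across, tilted 28 degrees towards the front (-x), its centre 70 mm along -x and 125 above the bench, carries the bar knob. A filter bowl, 31 radius, 145 high, stands 85 mm along +x.
- valve_knob (a joint): Black bar knob of the air valve. Angle in rad: 0 = shut and stuck; grows counter-clockwise, looking down on the knob, to the stop at 2.6 (fully open). Over the first 0.2 rad it resists with up to about 0.8 N m; then it lets go, jumps to about 0.4 and turns freely (0.05 N m). Grip firmly (60 N or more). Too far for one grasp (1.5 rad): regrasp.
- knob_grip (a point): Grip point of the bar knob: on its axis, half-way along the bar, 32 mm above the round face. Turns with the knob. z is the knob's axis, pointing out of the face, 28 degrees from vertical; x runs along the bar. The bar is 100 mm long (x), 16 thick (y), and stands from 9 to 48 mm above the face; under it is a disc of 40 radius, 9 mm high.
- block_mid (a point): Middle of a bystander: light wooden form block with one round end, 175 x 50 x 30 mm, lying on the bench between press and valve. Not to be moved.
- mallet_grip (a point): On the handle of a bystander: a hammer with a wooden handle, about 260 mm long, lying on the bench at the left. Not to be moved.
- bottle_mid (a point): Middle of a bystander: upright white plastic bottle, 70 mm across, 170 mm high, on the bench at the right. Not to be moved.

How it is judged:
By the outcome, as a careful person would: the job done as asked, in the order asked, and still so for the second after the job is handed in, with the robot touching nothing.
It also fails if it takes over 67 s, if anything falls off the work surface, if the arm or the gripper's body presses on something with over 40 N, if the wrist force passes 120 N, or if a joint passes its speed limit or range.

ROBOT

A 7-joint arm with a two-finger parallel gripper is mounted at the origin on the work surface. World frame = base frame: x ahead of the robot, y to its left, z up, the work surface at z = 0. Lengths are in m, angles in rad, forces in N, time in s.
With the tool pointing down it reaches from about 0.4 to 0.9 m from the base axis. Payload 5.5 kg.
Tool frame: the origin (TCP) lies midway between the tips of the shut fingers; the grasp point (between the pads) lies 19 mm behind it (manip.grip_depth is the distance from the TCP to the grasp point, in m); z points along the fingers, x is the direction in which the jaws open and shut, and the axes are right-handed (so a half turn about z gives the same grasp; the last joint's range is limited). The gripper opens to 92 mm and grips with 3 to 60 N. Pads are 19 mm wide; open, the fingers measure 130 mm over their backs; the gripper's body (75 mm by 190 mm) begins 47 mm behind the grasp point.
Start: joints at [1.576, 0.501, -0.427, 1.55, 0.221, 1.138, -0.21], TCP at [0.166, -0.629, 0.227] pointing down, gripper open.
Joint ranges: [-2.88, 2.88], [-0.31, 2.03], [-1.54, 1.56], [0.2, 2.42], [-1.41, 4.55], [0.19, 2.02], [-2.57, 2.57]. Speed limits (rad/s): [2.57, 2.57, 3.14, 3.14, 3.14, 3.14, 3.14].

INTERFACE

Orientations are given as a unit quaternion [x, y, z, w].
In Python, from bench import manip, effector, viewer gives the robot as it stands. Calls block until the motion is done:
- manip.move_pose(position, orientation): joint-space move of the TCP to a pose.
- manip.servo_line(position, ori=None, vel=0.15): straight line of the TCP; ori=None keeps the orientation; vel is the mean speed in m/s.
- manip.movej(angles): joint-space move.
- effector.open_jaws() and effector.close(f_grip=None): open the fingers fully, or close them until they stop; f_grip is the grip in N (None keeps the last).
- manip.sleep(seconds).
- manip.solve_ik(position, orientation): joint angles nearest the present ones, or None.
- viewer.get_image(name): name is "scene" or "top"; returns the picture (400x640x3 uint8, red, green, blue); there is no depth.
- viewer.get_calibration(name): a dict with "vfov" (degrees; the focal length in pixels is half the picture's height over the tangent of half this angle, whatever the lens; pixels are square), "cx", "cy" (the principal point, pixels), "eye" and "attitude" of the camera in the world. Camera axes: x right, y down, z forward; pixel columns grow to the right and rows downward; lengths in m; the calibration is good to about 2 mm. A picture is of the moment at which its call begins. get_calibration takes no time and is no camera call.
A pose or a line that the arm cannot do raises manip.PlanningError and nothing moves.
- manip.hand_in(): hands the job in, once; it reports no verdict.
Readings, each from a call of its own:
- manip.current_clock(): time.
- manip.current_q(): joint angles.
- manip.current_joint_velocities(): joint speeds.
- manip.current_tau(): joint torques, N m.
- manip.current_tool_pos(): TCP position.
- manip.current_tcp_rot(): TCP orientation.
- manip.current_force(): force on the tool from outside, world axes, zero at the start.
- manip.current_wrist_torque(): the same for the moment, N m.
- manip.current_finger_gap(): finger opening in m.
Only numpy, scipy, OpenCV 4.12 (cv2) and the standard library are available. Lean on these libraries where they do the work, as an engineer would, in place of code of your own. Each camera call takes 0.05 s, during which the arm holds its last target.

## Working session

There is one attempt and no reset: what is moved stays moved. The work goes in short steps, each a Python script; the robot and the scene stay as the last script left them, time stands still between calls to the robot, and variables do not carry over. Pictures are saved under pics/ and viewed, and the job is handed in when it is done.

```bash
ls; mkdir -p pics
python3 - <<'E'
from bench import manip, effector, viewer
import cv2
for n in ("scene","top"):
    im=viewer.get_image(n); cv2.imwrite(f"pics/{n}0.png",im[:,:,::-1]); print(n,viewer.get_calibration(n))
print(manip.current_clock(),manip.current_tool_pos(),manip.current_tcp_rot(),manip.grip_depth)
E
```

```text
pics
scene {'vfov': 55.351206865863155, 'cx': 320.1836035446718, 'cy': 199.22826134453697, 'eye': array([1.391189  , 0.45155623, 0.82715485]), 'attitude': array([ 0.46201901,  0.76893023, -0.37658874, -0.23122641])}
top {'vfov': 56.6354001775489, 'cx': 317.5635155741705, 'cy': 197.8308800179687, 'eye': array([0.45829164, 0.0089542 , 1.33219018]), 'attitude': array([-0.70255428,  0.70986982, -0.02973769,  0.0402243 ])}
0.1 [ 0.1655314  -0.62793148  0.22578138] [ 7.92143223e-01 -6.10334623e-01 -6.66019423e-04 -5.64802054e-04] 0.0188
```

View pics/scene0.png

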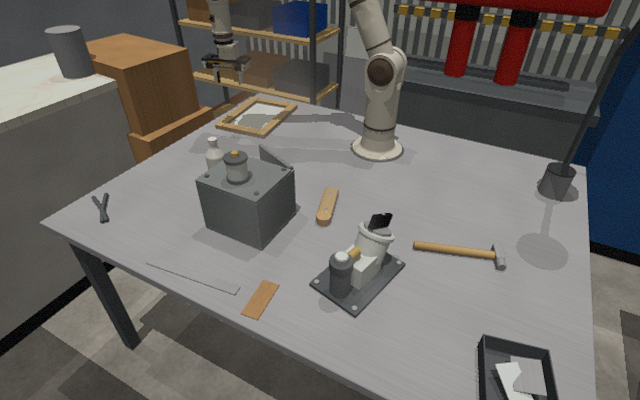

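View pics/top0.png

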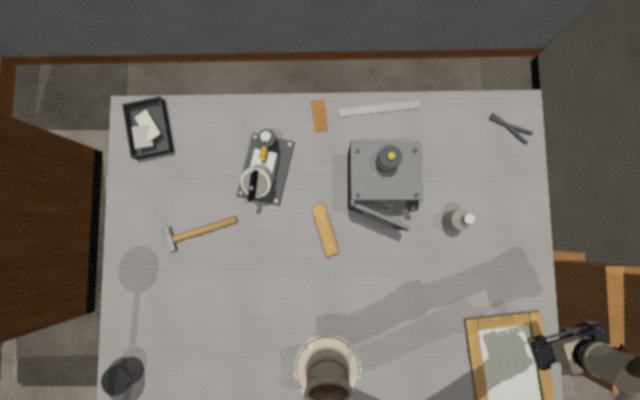

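Top view: press at (386,170) with its door open at about (380,218), valve at (262,172) with the knob at about (254,184), block at (326,230), bottle at (462,220), hammer at (200,232). I'll zoom in next.

```bash
cat > util.py <<'E'
import numpy as np, cv2
from scipy.spatial.transform import Rotation as R
from bench import manip, effector, viewer
def cam(n):
    c=viewer.get_calibration(n); f=200/np.tan(np.radians(c['vfov']/2)); return c,f,R.from_quat(c['attitude']).as_matrix()
def ray(n,uv):
    c,f,M=cam(n); d=M@np.array([(uv[0]-c['cx'])/f,(uv[1]-c['cy'])/f,1]); return np.array(c['eye']),d
def onplane(n,uv,z):
    e,d=ray(n,uv); return e+d*(z-e[2])/d[2]
def proj(n,p):
    c,f,M=cam(n); q=M.T@(np.array(p)-c['eye']); return np.array([c['cx']+f*q[0]/q[2],c['cy']+f*q[1]/q[2]])
def tri(uvs,uvt):
    e1,d1=ray('scene',uvs);e2,d2=ray('top',uvt)
    A=np.stack([d1,-d2],1);s=np.linalg.lstsq(A,e2-e1,rcond=None)[0]
    a=e1+s[0]*d1;b=e2+s[1]*d2
    return (a+b)/2,np.linalg.norm(a-b)
E
python3 - <<'E'
from util import *
print(proj('top',[0,0,0]),proj('scene',[0,0,0]),proj('top',manip.current_tool_pos()),proj('scene',manip.current_tool_pos()))
t=cv2.imread('pics/top0.png');s=cv2.imread('pics/scene0.png')
cv2.imwrite('pics/tp.png',cv2.resize(t[125:245,335:485],None,fx=5,fy=5,interpolation=cv2.INTER_CUBIC))
cv2.imwrite('pics/tv.png',cv2.resize(t[120:215,225:305],None,fx=6,fy=6,interpolation=cv2.INTER_CUBIC))
cv2.imwrite('pics/sp.png',cv2.resize(s[130:255,190:310],None,fx=4.5,fy=4.5,interpolation=cv2.INTER_CUBIC))
cv2.imwrite('pics/sv.png',cv2.resize(s[205:315,300:410],None,fx=5,fy=5,interpolation=cv2.INTER_CUBIC))
E
```

```text
[327.35403681 368.16998806] [376.34989009 148.06169458] [546.84869066 335.25610289] [228.98419789  83.4019419 ]
```

View pics/tp.png

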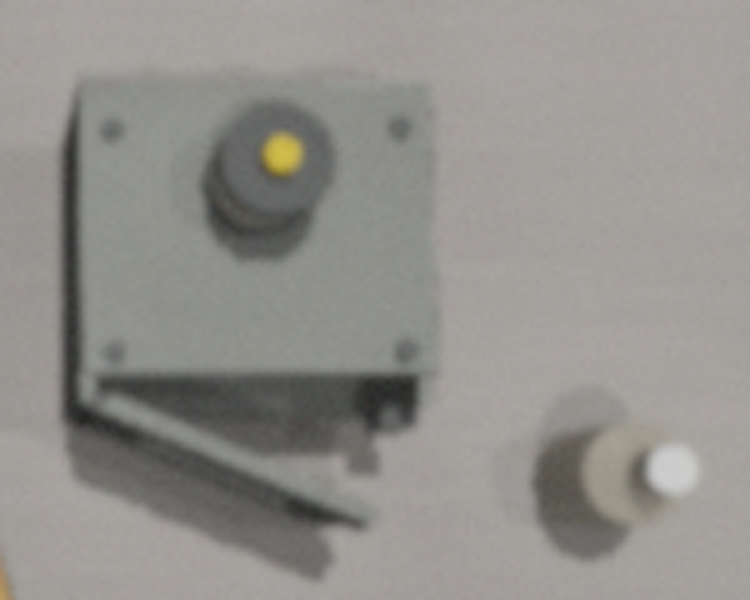

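View pics/tv.png

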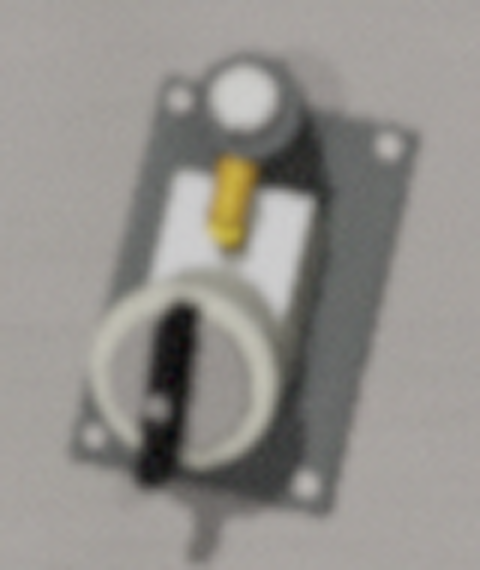

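View pics/sp.png

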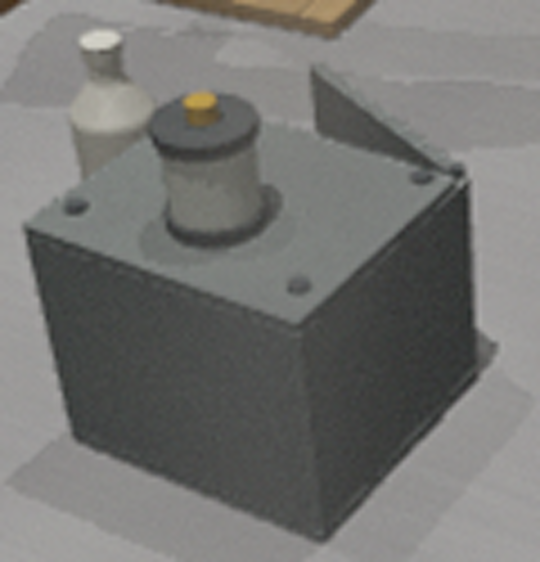

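View pics/sv.png

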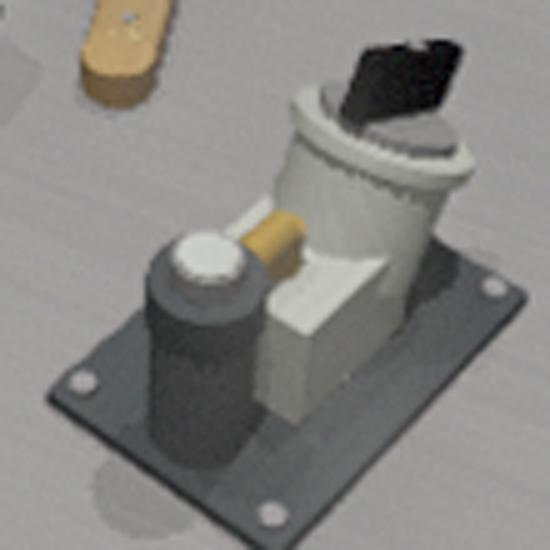

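Run:
```python
from util import *
np.set_printoptions(precision=4,suppress=True)
tp=lambda u,v:(335+(u-2)/5,125+(v-2)/5)
sp=lambda u,v:(190+(u-1.75)/4.5,130+(v-1.75)/4.5)
tv=lambda u,v:(225+(u-2.5)/6,120+(v-2.5)/6)
sv=lambda u,v:(300+(u-2)/5,205+(v-2)/5)
P={k:onplane('top',tp(*q),.19) for k,q in dict(BL=(80,77),BR=(433,84),FR=(438,374),FL=(80,376)).items()}
for k in P: print(k,P[k])
for a,b in (('BL','BR'),('FL','FR'),('BL','FL'),('BR','FR')): print(a,b,np.linalg.norm(P[a]-P[b]))
print('scene BL',onplane('scene',sp(300,325),.19),'BR',onplane('scene',sp(27,230),.19),'FL',onplane('scene',sp(468,180),.19))
print('cyl top',onplane('top',tp(275,157),.28),onplane('scene',sp(204,122),.28))
print('door free top',onplane('top',tp(368,518),.185),onplane('scene',sp(316,66),.185), 'hinge', onplane('top',tp(88,390),.185),onplane('scene',sp(462,172),.185))
print('door tri',tri(sp(316,66),tp(368,516)))
# valve plate bolts / corners
C={k:onplane('top',tv(*q),.012) for k,q in dict(FL=(72,458),FR=(328,515),BL=(165,75),BR=(420,132)).items()}
for k in C: print(k,C[k])
B={k:onplane('top',tv(*q),.014) for k,q in dict(FL=(94,437),FR=(307,486),BL=(180,99),BR=(390,146)).items()}
for k in B: print('bolt',k,B[k])
print(np.mean(list(B.values()),0))
print('scene bolts BL',onplane('scene',sv(272,513),.014),'FL',onplane('scene',sv(494,287),.014),'BR',onplane('scene',sv(82,382),.014))
print('bowl top',onplane('top',tv(243,97),.145),onplane('scene',sv(207,255),.145))
print('ring', onplane('top',tv(184,370),.125),onplane('scene',sv(385,140),.125))
print('bar ends', [tri(*x) for x in (((sv(460,42)),tv(150,480)),)])
```

```text
BL [ 0.753 -0.08   0.19 ]
BR [ 0.7455 -0.3004  0.19  ]
FR [ 0.5634 -0.2967  0.19  ]
FL [ 0.5646 -0.0766  0.19  ]
BL BR 0.2204762403326639
FL FR 0.22013115199716027
BL FL 0.18841900148069177
BR FR 0.1821594350153616
scene BL [ 0.7482 -0.0777  0.19  ] BR [ 0.7497 -0.2912  0.19  ] FL [ 0.5631 -0.0708  0.19  ]
cyl top [ 0.6813 -0.184   0.28  ] [ 0.7013 -0.1717  0.28  ]
door free top [ 0.4755 -0.2519  0.185 ] [ 0.4765 -0.2563  0.185 ] hinge [ 0.5563 -0.0817  0.185 ] [ 0.5499 -0.0837  0.185 ]
door tri (array([ 0.4776, -0.2533,  0.1861]), np.float64(0.003502446865084191))
FL [0.5996 0.3185 0.012 ]
FR [0.5638 0.1651 0.012 ]
BL [0.8332 0.2646 0.012 ]
BR [0.7958 0.1094 0.012 ]
bolt FL [0.6119 0.305  0.014 ]
bolt FR [0.5811 0.1774 0.014 ]
bolt BL [0.8176 0.2549 0.014 ]
bolt BR [0.7869 0.1275 0.014 ]
[0.6994 0.2162 0.014 ]
scene bolts BL [0.8124 0.2514 0.014 ] FL [0.6083 0.3014 0.014 ] BR [0.7826 0.1249 0.014 ]
bowl top [0.7826 0.196  0.145 ] [0.7809 0.1938 0.145 ]
ring [0.6354 0.2309 0.125 ] [0.6394 0.2347 0.125 ]
bar ends [(array([0.5716, 0.2472, 0.1494]), np.float64(0.006264867200178989))]
```

Press, door and valve sizes agree in both views: roof width is 0.220, and the valve bolts match to 4 mm. Door hinge is about (0.554, -0.083) and the door is open about 24°. Next I need the bar direction and the plan feasibility.

```bash
cat >> util.py <<'E'
H=np.array([0.5545,-0.083]); PSI=np.radians(-1.0)
VY=np.radians(-13.3); VC=np.array([0.6975,0.215])
T=np.radians(28)
Rz=lambda a:R.from_euler('z',a).as_matrix()
VF=Rz(VY)@R.from_euler('y',-T).as_matrix()   # face frame: z = normal
FC=np.r_[VC,0]+Rz(VY)@np.array([-.07,0,.125])
def door_pose(phi,d,r=.130,z=.147):
    p=np.r_[H,0]+Rz(phi)@np.array([-(.006+d),-r,z])
    x=Rz(phi)@np.array([0,-1,0.]);zz=np.array([0,0,-1.]);y=np.cross(zz,x)
    return p,R.from_matrix(np.stack([x,y,zz],1)).as_quat()
def knob_pose(th,h,flip=0):
    """th: bar dir angle in face frame; h: TCP height over face"""
    p=FC+VF[:,2]*h
    x=VF@np.array([-np.sin(th),np.cos(th),0])*(-1 if flip else 1); zz=-VF[:,2]
    return p,R.from_matrix(np.stack([x,np.cross(zz,x),zz],1)).as_quat()
E
python3 - <<'E'
from util import *
np.set_printoptions(precision=4,suppress=True)
print('FC',FC,'n',VF[:,2])
for n,(u0,u1,v0,v1) in dict(top=(240,270,165,205),scene=(364,396,208,233)).items():
    im=cv2.imread(f'pics/{n}0.png'); g=im.max(2)[v0:v1,u0:u1]
    m=(g<38).astype(np.uint8); k,l,st,_=cv2.connectedComponentsWithStats(m)
    i=1+np.argmax(st[1:,4]); vv,uu=np.where(l==i); print(n,st[i])
    for h in (.048,.0285,.009):
        P0=FC+VF[:,2]*h; Q=[]
        for u,v in zip(uu,vv):
            e,d=ray(n,(u0+u,v0+v)); t=np.dot(P0-e,VF[:,2])/np.dot(d,VF[:,2]); Q.append(VF.T@(e+t*d-P0))
        Q=np.array(Q)[:,:2]; c=Q.mean(0); w,V=np.linalg.eigh(np.cov((Q-c).T)); a=V[:,1]
        s=(Q-c)@a; o=(Q-c)@V[:,0]
        print(h,'c',c,'ang',np.degrees(np.arctan2(a[1],a[0])),'len',np.ptp(s),'wid',np.ptp(o))
print('bottle',onplane('top',(335+670/5,125+470/5),.17))
E
python3 - <<'E'
from util import *
t=cv2.imread('pics/top0.png');s=cv2.imread('pics/scene0.png')
a=cv2.resize(t[160:210,235:285],None,fx=8,fy=8,interpolation=cv2.INTER_NEAREST);b=cv2.resize(s[200:250,355:405],None,fx=8,fy=8,interpolation=cv2.INTER_NEAREST)
cv2.imwrite('pics/k.png',np.hstack([a,b]))
E
```

```text
FC [0.6294 0.2311 0.125 ] n [-0.4569  0.108   0.8829]
top [  9   7   8  28 102]
0.048 c [ 0.0118 -0.0044] ang 178.9862304147789 len 0.09591735907734741 wid 0.015638750550679696
0.0285 c [0.0035 0.0002] ang 178.9862304147789 len 0.09766202876058885 wid 0.015923208486469477
0.009 c [-0.0047  0.0047] ang 178.9862304147789 len 0.09940669844383032 wid 0.016207666422259216
scene [  8   5  20  15 200]
0.048 c [0.0563 0.0259] ang -163.05306909477906 len 0.1868759644308955 wid 0.04567732275804565
0.0285 c [-0.0133 -0.0028] ang -163.0530690947791 len 0.20158651262289934 wid 0.04927296150035407
0.009 c [-0.0828 -0.0314] ang -163.0530690947791 len 0.21629706081490363 wid 0.05286860024266238
bottle [ 0.5024 -0.4447  0.17  ]
```

View pics/k.png

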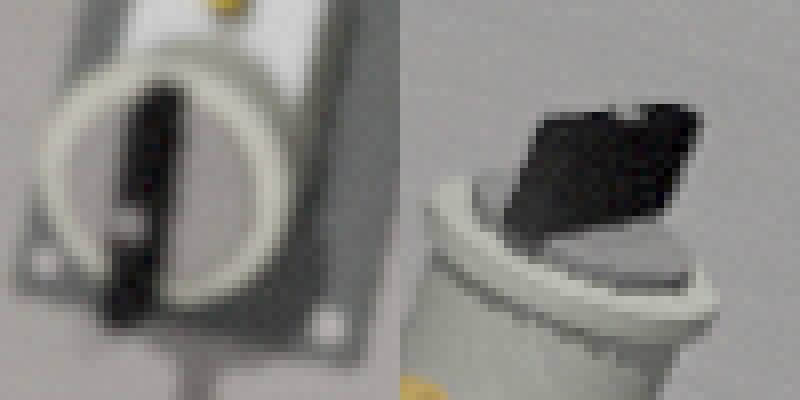

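Run:
```python
from util import *
np.set_printoptions(precision=4,suppress=True)
def pl(n,uv,h):
    P0=FC+VF[:,2]*h; e,d=ray(n,uv); t=np.dot(P0-e,VF[:,2])/np.dot(d,VF[:,2]); return (VF.T@(e+t*d-P0))[:2]
S=lambda u,v:(355+(u-400-4)/8+0,200+(v-4)/8)
Tt=lambda u,v:(235+(u-4)/8,160+(v-4)/8)
for uv,h in (((540,115),.048),((700,105),.048),((628,108),.048),((505,238),.009),((665,218),.009)): print('s',uv,h,pl('scene',S(*uv),h))
for uv in ((125,220),(165,85),(105,325),(185,85),(158,325),(120,180)): print('t',uv,pl('top',Tt(*uv),.048),pl('top',Tt(*uv),.009))
# predicted silhouette corners for bar angle th
for th in (0,10,20,30):
    c,s=np.cos(np.radians(th)),np.sin(np.radians(th))
    for n,off,o in(('top',(235,160),0),('scene',(355,200),400)):
        out=[]
        for h in(.009,.048):
            for a,b in((-1,-1),(-1,1),(1,1),(1,-1)):
                p=FC+VF@np.array([c*a*.05-s*b*.008,s*a*.05+c*b*.008,h]); q=proj(n,p); out.append((int((q[0]-off[0])*8+4+o),int((q[1]-off[1])*8+4)))
        print(th,n,out)
```

```text
s (540, 115) 0.048 [ 0.0482 -0.0087]
s (700, 105) 0.048 [-0.0607 -0.0014]
s (628, 108) 0.048 [-0.0113 -0.0058]
s (505, 238) 0.009 [0.0601 0.0008]
s (665, 218) 0.009 [-0.047   0.0076]
t (125, 220) [0.003  0.0034] [-0.0138  0.0128]
t (165, 85) [ 0.0623 -0.0054] [0.0477 0.0037]
t (105, 325) [-0.0438  0.006 ] [-0.0623  0.0156]
t (185, 85) [ 0.0641 -0.0132] [ 0.0496 -0.0044]
t (158, 325) [-0.0386 -0.0153] [-0.057  -0.0066]
t (120, 180) [0.0192 0.0074] [0.003 0.017]
0 top [(163, 310), (126, 302), (155, 77), (193, 85), (137, 346), (98, 337), (127, 107), (167, 115)]
0 scene [(631, 197), (669, 217), (537, 244), (497, 223), (671, 98), (709, 118), (579, 137), (539, 116)]
10 top [(184, 310), (146, 308), (134, 77), (172, 79), (158, 346), (119, 343), (105, 107), (145, 109)]
10 scene [(608, 187), (649, 206), (562, 256), (518, 235), (648, 88), (689, 107), (605, 148), (560, 127)]
20 top [(204, 306), (167, 310), (113, 81), (151, 77), (178, 342), (140, 346), (84, 111), (123, 106)]
20 scene [(585, 178), (627, 196), (588, 266), (542, 246), (624, 79), (667, 96), (630, 158), (584, 139)]
30 top [(222, 299), (187, 310), (94, 89), (130, 78), (197, 335), (162, 345), (65, 119), (102, 107)]
30 scene [(562, 171), (604, 186), (613, 274), (567, 257), (601, 72), (643, 87), (656, 166), (609, 150)]
```

Bar angle is about -3° in the face frame and the knob centre agrees within 1 mm. Next, check reach for door and knob poses.

Run:
```python
from util import *
np.set_printoptions(precision=3,suppress=True)
for a in (-28,-24,-12,-1,0):
    p,q=door_pose(np.radians(a),.012); print(a,p,manip.solve_ik(p,q))
for f in (0,1):
  for th in (-3,20,40,60,75,90,110,130,150):
    p,q=knob_pose(np.radians(th),.014,f); s=manip.solve_ik(p,q); p2,q2=knob_pose(np.radians(th),.09,f);print(f,th,s,manip.solve_ik(p2,q2))
print(manip.current_clock())
```

```text
-28 [ 0.478 -0.189  0.147] [ 0.798  0.383 -0.569  1.959  0.266  0.873 -1.97 ]
-24 [ 0.485 -0.194  0.147] [ 0.801  0.399 -0.572  1.938  0.276  0.882 -1.903]
-12 [ 0.51  -0.206  0.147] [ 0.818  0.454 -0.605  1.871  0.32   0.914 -1.718]
-1 [ 0.534 -0.213  0.147] [ 0.838  0.51  -0.656  1.809  0.374  0.95  -1.567]
0 [ 0.536 -0.213  0.147] [ 0.839  0.515 -0.661  1.803  0.38   0.954 -1.554]
0 -3 [ 0.333  0.894 -1.304  1.937  1.499  1.212 -0.295] [ 0.334  0.671 -1.298  1.951  1.275  1.137 -0.23 ]
0 20 [ 0.333  0.894 -1.304  1.937  1.499  1.212  0.106] [ 0.334  0.671 -1.298  1.951  1.275  1.137  0.172]
0 40 [ 0.333  0.894 -1.304  1.937  1.499  1.212  0.455] [ 0.334  0.671 -1.298  1.951  1.275  1.137  0.521]
0 60 [ 0.333  0.894 -1.304  1.937  1.499  1.212  0.804] [ 0.334  0.671 -1.298  1.951  1.275  1.137  0.87 ]
0 75 [ 0.333  0.894 -1.304  1.937  1.499  1.212  1.066] [ 0.334  0.671 -1.298  1.951  1.275  1.137  1.132]
0 90 [ 0.333  0.894 -1.304  1.937  1.499  1.212  1.328] [ 0.334  0.671 -1.298  1.951  1.275  1.137  1.393]
0 110 [ 0.333  0.894 -1.304  1.937  1.499  1.212  1.677] [ 0.334  0.671
[... 522 characters left out ...]
 [-0.463  0.303 -0.207  1.974  0.732  0.678 -2.292]
1 60 [-0.24   0.47  -0.428  1.953  1.008  0.655 -2.147] [-0.276  0.325 -0.427  1.968  0.822  0.725 -2.01 ]
1 75 [-0.068  0.519 -0.648  1.948  1.122  0.744 -1.952] [ 0.071  0.424 -0.866  1.958  1.02   0.863 -1.88 ]
1 90 [ 0.09   0.598 -0.867  1.943  1.238  0.858 -1.747] [ 0.219  0.52  -1.082  1.954  1.137  0.973 -1.685]
1 110 [ 0.333  0.894 -1.304  1.937  1.499  1.212 -1.465] [ 0.334  0.671 -1.298  1.951  1.275  1.137 -1.399]
1 130 [ 0.333  0.894 -1.304  1.937  1.499  1.212 -1.116] [ 0.334  0.671 -1.298  1.951  1.275  1.137 -1.05 ]
1 150 [ 0.333  0.894 -1.304  1.937  1.499  1.212 -0.767] [ 0.334  0.671 -1.298  1.951  1.275  1.137 -0.701]
0.1
```

Run:
```python
from util import *
np.set_printoptions(precision=4,suppress=True)
print(manip.current_force())
effector.close(20)
p,q=door_pose(np.radians(-24),.055,z=.28)
c=manip.current_tool_pos(); manip.servo_line([c[0],c[1],.28],vel=.2)
manip.move_pose(p,q); print(manip.current_clock(),manip.current_tool_pos(),p)
p,q=door_pose(np.radians(-24),.055); manip.servo_line(p,vel=.2)
f0=manip.current_force(); print(f0,manip.current_clock())
cv2.imwrite('pics/top1.png',cv2.resize(viewer.get_image('top')[125:245,335:485,::-1],None,fx=5,fy=5,interpolation=cv2.INTER_CUBIC))
```

```text
[-0.038  -0.3433 -0.0986]
3.8833 [ 0.4457 -0.1779  0.2798] [ 0.4459 -0.1769  0.28  ]
[ 0.0356 -0.6369 -0.1753] 4.7
```

View pics/top1.png

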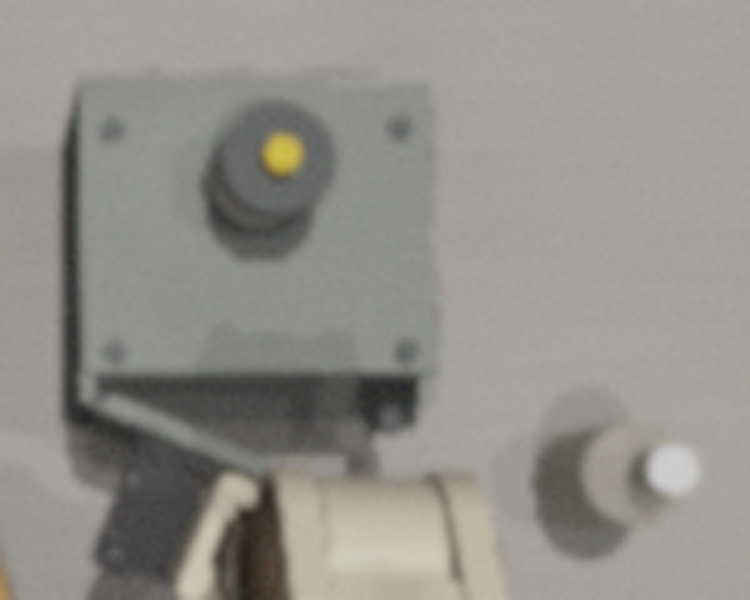

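The arm is in front of the door at crop (260,500) and nothing is disturbed. Next: approach and push along the arc.

Run:
```python
from util import *
np.set_printoptions(precision=3,suppress=True)
f0=manip.current_force()
p,q=door_pose(np.radians(-24),.012); manip.servo_line(p,q,vel=.1)
print('approach',manip.current_force()-f0)
for a in (-18,-12,-8,-6):
    p,q=door_pose(np.radians(a),.010); manip.servo_line(p,q,vel=.1)
    print(a,manip.current_force()-f0,manip.current_tool_pos()-p,manip.current_clock())
```

```text
approach [-0.908  0.831  0.038]
-18 [-1.298  0.951 -0.86 ] [-0.  0. -0.] 5.6417
-12 [-0.354  2.328 -0.38 ] [-0.  0. -0.] 5.925
-8 [-0.874  0.647 -1.355] [-0.  0. -0.] 6.175
-6 [-6.571  2.299  2.603] [-0.003  0.001 -0.   ] 6.425
```

Run:
```python
from util import *
np.set_printoptions(precision=3,suppress=True)
for a in np.arange(-5.3,4,0.7):
    p,q=door_pose(np.radians(a),.010); manip.servo_line(p,q,vel=.05); 
    f=manip.current_force(); c=manip.current_tool_pos()
    print(round(a,1),f,c,c-p,round(manip.current_clock(),2))
    if f[0]<-28: break
```

```text
-5.3 [-8.115  0.549  6.573] [ 0.523 -0.21   0.146] [-0.004  0.001 -0.001] 6.67
-4.6 [-13.182   2.376  10.039] [ 0.523 -0.21   0.146] [-0.005  0.001 -0.001] 6.92
-3.9 [-16.462   3.294  12.516] [ 0.523 -0.211  0.146] [-0.007  0.001 -0.001] 7.17
-3.2 [-19.093   3.689  14.885] [ 0.524 -0.211  0.146] [-0.008  0.001 -0.001] 7.42
-2.5 [-22.38    4.525  16.558] [ 0.524 -0.211  0.146] [-0.009  0.001 -0.001] 7.67
-1.8 [-26.292   4.445  19.397] [ 0.525 -0.211  0.146] [-0.01   0.001 -0.001] 7.92
-1.1 [-9.369  0.923  4.692] [ 0.531 -0.212  0.146] [-0.005  0.    -0.001] 8.18
-0.4 [-14.291   0.898   9.465] [ 0.531 -0.212  0.146] [-0.006  0.001 -0.001] 8.43
0.3 [-19.645   2.306  13.81 ] [ 0.531 -0.212  0.146] [-0.008  0.001 -0.001] 8.68
1.0 [-25.317   3.756  17.205] [ 0.531 -0.213  0.146] [-0.01   0.001 -0.001] 8.93
1.7 [-30.782   3.878  21.797] [ 0.531 -0.213  0.146] [-0.011  0.001 -0.001] 9.18
```

Run:
```python
from util import *
np.set_printoptions(precision=3,suppress=True)
p,q=door_pose(np.radians(-1),.06); manip.servo_line(p,q,vel=.1)
print(manip.current_force())
p,q=door_pose(np.radians(-1),.10,z=.33); manip.servo_line(p,q,vel=.25)
t=viewer.get_image('top')[:,:,::-1];s=viewer.get_image('scene')[:,:,::-1]
cv2.imwrite('pics/top2f.png',t);cv2.imwrite('pics/scene2f.png',s)
a=cv2.resize(t[150:240,340:440],(800,720)[::1],interpolation=cv2.INTER_CUBIC)
b=cv2.resize(s[130:220,220:320],(800,720),interpolation=cv2.INTER_CUBIC)
cv2.imwrite('pics/c2.png',cv2.resize(np.hstack([a,b]),(800,360)))
print(manip.current_clock())
```

```text
[ 0.732 -0.378  0.004]
10.8833
```

View pics/c2.png

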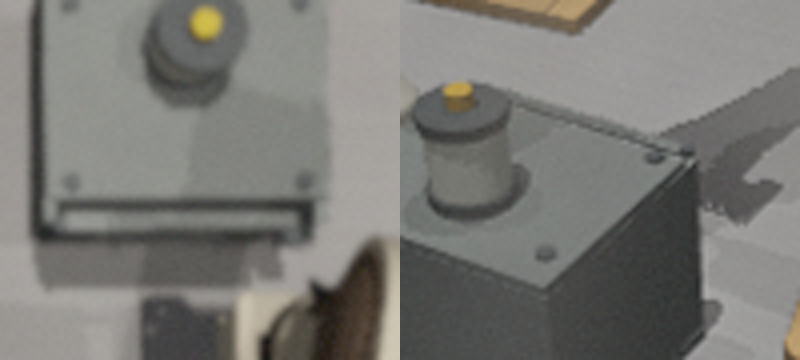

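Door now appears parallel to the roof edge. I'll zoom in to verify.

Run:
```python
from util import *
t=cv2.imread('pics/top2f.png')
cv2.imwrite('pics/c3.png',cv2.resize(t[190:220,345:425],(800,300),interpolation=cv2.INTER_CUBIC))
```

```text
(no output)
```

View pics/c3.png

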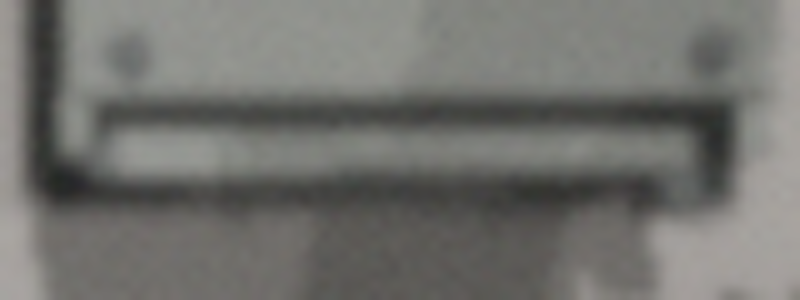

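The door strip is parallel to the roof edge with an even gap (crop rows 125 to 178 at both ends), and the pin is in front at (685,190). The force snapped from 26 N to 9 N and then met a hard stop, so the door is shut and latched. Now the valve.

Run:
```python
from util import *
np.set_printoptions(precision=3,suppress=True)
print(manip.current_q())
for f in (0,1):
  for th in (-3,75,150):
    for h in (.0145,.11):
      print(f,th,h,manip.solve_ik(*knob_pose(np.radians(th),h,f)))
```

```text
[ 1.194  0.175 -0.9    1.791  0.143  1.247 -1.332]
0 -3 0.0145 [ 0.112  0.611 -0.899  1.943  1.254  0.877 -0.235]
0 -3 0.11 [ 0.385  0.737 -1.431  1.95   1.312  1.252 -0.243]
0 75 0.0145 [ 0.333  0.893 -1.304  1.937  1.498  1.211  1.066]
0 75 0.11 [ 0.337  0.611 -1.296  1.951  1.212  1.119  1.159]
0 150 0.0145 [-1.414  0.747  1.129  1.991 -0.753  0.486 -2.247]
0 150 0.11 [-1.653  0.657  1.364  2.007 -0.58   0.631 -2.386]
1 -3 0.0145 [-1.132  0.522  0.688  1.984  0.059  0.388 -2.477]
1 -3 0.11 [-1.409  0.373  0.919  2.002  0.1    0.56  -2.507]
1 75 0.0145 [ 0.119  0.616 -0.91   1.942  1.259  0.884 -2.018]
1 75 0.11 [ 0.218  0.469 -1.081  1.953  1.075  0.969 -1.911]
1 150 0.0145 [-0.023  0.537 -0.709  1.947  1.153  0.773 -0.659]
1 150 0.11 [ 0.294  0.547 -1.21   1.952  1.154  1.051 -0.645]
```

Run:
```python
from util import *
np.set_printoptions(precision=3,suppress=True)
c=manip.current_tool_pos(); manip.servo_line([c[0]-.02,c[1]+.05,.42],vel=.3)
effector.open_jaws()
p,q=knob_pose(np.radians(-3),.14,0); print(manip.solve_ik(p,q))
manip.move_pose(p,q)
p,q=knob_pose(np.radians(-3),.085,0); manip.servo_line(p,q,vel=.1)
print(manip.current_q(),manip.current_clock(),manip.current_force())
t=viewer.get_image('top')[:,:,::-1];s=viewer.get_image('scene')[:,:,::-1]
a=cv2.resize(t[120:220,215:315],(400,400),interpolation=cv2.INTER_CUBIC)
b=cv2.resize(s[150:270,320:440],(400,400),interpolation=cv2.INTER_CUBIC)
cv2.imwrite('pics/c4.png',np.hstack([a,b]))
```

```text
[ 0.362  0.555 -1.335  1.946  1.144  1.129 -0.168]
[ 0.306  0.636 -1.238  1.952  1.249  1.087 -0.22 ] 15.2333 [-0.209 -0.322 -0.244]
```

View pics/c4.png

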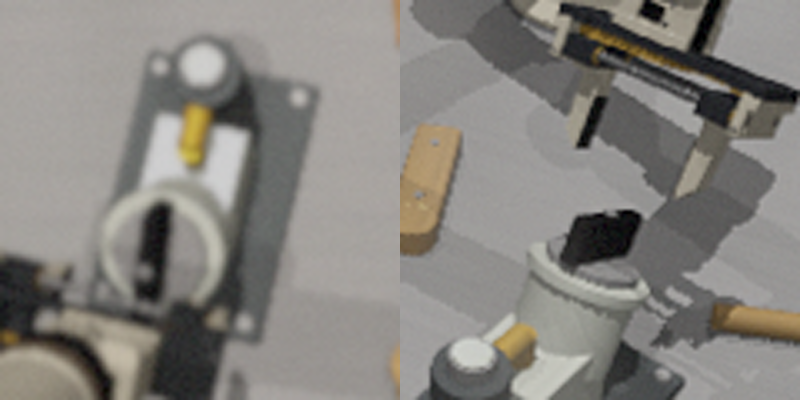

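Run:
```python
from util import *
c=manip.current_tool_pos(); print(proj('scene',c),proj('scene',FC+VF[:,2]*.048),c)
M=R.from_quat(manip.current_tcp_rot()).as_matrix()
for s in(-1,1): print(proj('scene',c+M[:,0]*s*.055))
p,q=knob_pose(np.radians(-3),.016,0); manip.servo_line(p,q,vel=.06)
print(manip.current_q(),manip.current_clock(),manip.current_force())
s=viewer.get_image('scene')[:,:,::-1]
cv2.imwrite('pics/c5.png',cv2.resize(s[170:270,320:430],(660,600),interpolation=cv2.INTER_CUBIC))
```

```text
[388.11938655 201.52030775] [382.94279236 214.15046747] [0.59054223 0.24088375 0.2008207 ]
[371.73156034 193.38236697]
[405.52511628 210.16372366]
[ 0.25136033  0.7408036  -1.12830013  1.93936336  1.38034662  1.04147549
 -0.27621213] 16.6333 [ 0.65860886 -0.14131005  0.12614176]
```

View pics/c5.png

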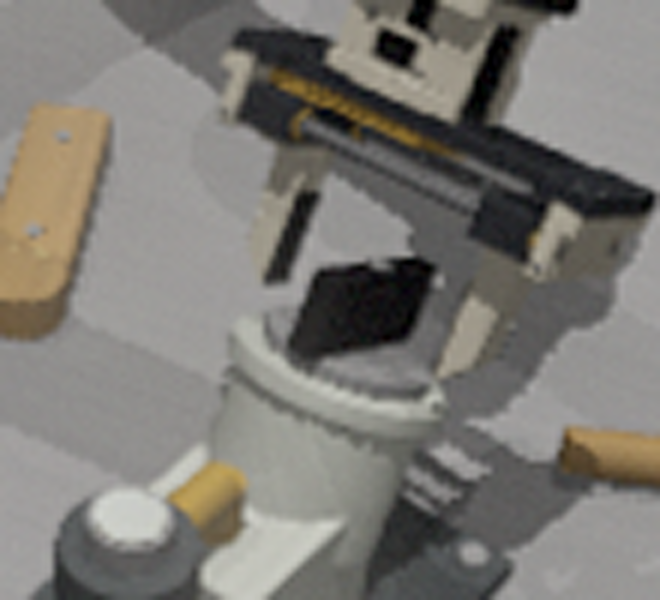

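The fingers straddle the bar symmetrically, with the bar at (365,305) and the tips at (270,280) and (440,370). Next: grip, then the breakaway twist.

Run:
```python
from util import *
np.set_printoptions(precision=3,suppress=True)
effector.close(60)
print('gap',manip.current_finger_gap(),manip.current_force(),manip.current_wrist_torque(),manip.current_clock())
q0=np.array(manip.current_q())
n=VF[:,2]
for d in (.1,.2,.3,.4,.5):
    q=q0.copy(); q[6]+=d; manip.movej(q)
    f=manip.current_force()
    print(d,'q7',manip.current_q()[6]-q0[6],'F',np.linalg.norm(f),'Mz',np.dot(manip.current_wrist_torque(),n),'gap',manip.current_finger_gap(),manip.current_clock())
    if np.linalg.norm(f)>70: break
```

```text
gap 0.01602317811890681 [ 3.73   2.733 -2.922] [0.332 0.233 0.92 ] 17.85
0.1 q7 0.09679967493310068 F 2.5883250229446166 Mz -0.3604477784719641 gap 0.01549777468006291 18.1
0.2 q7 0.19495700997238471 F 3.071103444929557 Mz -0.9529177404990565 gap 0.016196387523098016 18.35
0.3 q7 0.297358838027338 F 3.9519683360314413 Mz 1.1495154230628546 gap 0.015794345286738176 18.6
0.4 q7 0.39497456443574497 F 3.317507892562108 Mz 0.41280805591775005 gap 0.015720043661608625 18.85
0.5 q7 0.4942054988181297 F 4.241473112597257 Mz -0.03176892072488143 gap 0.016017647734901556 19.1
```

Run:
```python
from util import *
np.set_printoptions(precision=3,suppress=True)
n=VF[:,2]; A=-0.276
def go(d):
    q=np.array(manip.current_q()); q=QB.copy(); q[6]=A+d; manip.movej(q)
    f=manip.current_force(); m=np.dot(manip.current_wrist_torque(),n)
    print(round(d,2),'F',np.linalg.norm(f),'Mz',m,'gap',manip.current_finger_gap(),manip.current_clock()); return m
QB=np.array(manip.current_q())
for d in (.8,1.1,1.3): go(d)
effector.open_jaws(); print('open',manip.current_force())
s=viewer.get_image('scene')[:,:,::-1];t=viewer.get_image('top')[:,:,::-1]
cv2.imwrite('pics/c6.png',np.hstack([cv2.resize(s[170:270,320:430],(400,364),interpolation=cv2.INTER_CUBIC),cv2.resize(t[120:211,215:315],(400,364),interpolation=cv2.INTER_CUBIC)]))
effector.close(60); print('gap',manip.current_finger_gap(),manip.current_clock())
```

```text
0.8 F 3.71286385334984 Mz -0.0496701418904903 gap 0.015143289859261106 19.4917
1.1 F 5.250089950969725 Mz -0.07659191821813637 gap 0.01585273650666768 19.8833
1.3 F 6.549903337842512 Mz -0.02749698599084879 gap 0.015326478998126268 20.1917
open [ 0.701 -0.703 -0.761]
gap 0.01576169377323114 22.725
```

View pics/c6.png

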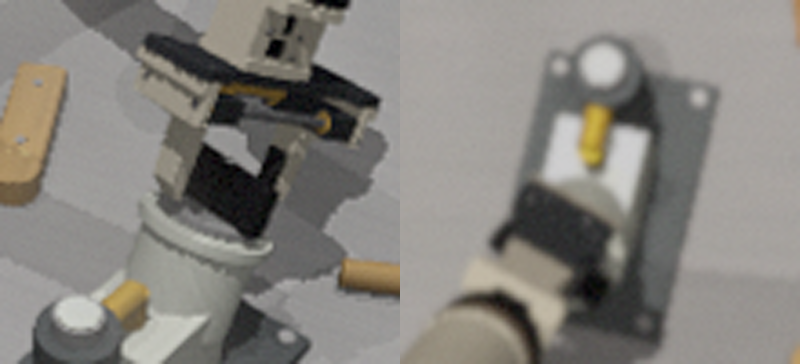

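The bar, at (235,190) in the scene crop, has turned with the gripper by about 75°. I've regripped at the same pose and will turn on to the stop.

Run:
```python
from util import *
np.set_printoptions(precision=3,suppress=True)
n=VF[:,2]; A=-0.276
QB=np.array(manip.current_q())
for d in (1.7,2.1,2.4,2.5,2.55,2.6,2.64,2.68,2.72,2.76):
    q=QB.copy(); q[6]=A+d; manip.movej(q)
    f=manip.current_force(); m=np.dot(manip.current_wrist_torque(),n)
    print(d,manip.current_q()[6]-A,'F',np.linalg.norm(f),'Mz',m,'gap',manip.current_finger_gap(),manip.current_clock())
    if abs(m)>1.0: break
```

```text
1.7 1.696591416259739 F 2.7312309521092835 Mz -0.07735080528013251 gap 0.015737345153517504 23.1917
2.1 2.0950452585174144 F 4.586888562327044 Mz -0.03733608572738888 gap 0.015859307761818278 23.6583
2.4 2.39336451998786 F 5.510143272614363 Mz -0.03925244614811962 gap 0.015466755757101991 24.05
2.5 2.493485638329992 F 6.155781514439114 Mz 0.027670779112268 gap 0.015765803887763837 24.3
2.55 2.5432114866635347 F 5.085393813415466 Mz 0.0220860100734335 gap 0.015557209368346517 24.55
2.6 2.5931924585063637 F 5.757833502262114 Mz -0.018788298992127882 gap 0.01574947535451286 24.8
2.64 2.6331574559275586 F 6.19877053380319 Mz -0.008006076551435183 gap 0.015545612532902979 25.05
2.68 2.6716695068595984 F 5.513384998404346 Mz -0.8414357244520649 gap 0.015861232646574477 25.3
2.72 2.7119513449868213 F 5.096156390496751 Mz -1.631259270501148 gap 0.015724827877123322 25.55
```

The stop is reached: moment rises sharply from 2.66 rad, 1.6 N m. Release and back off along the axis.

Run:
```python
from util import *
np.set_printoptions(precision=3,suppress=True)
effector.open_jaws()
c=np.array(manip.current_tool_pos()); manip.servo_line(c+VF[:,2]*.11,vel=.12)
c=np.array(manip.current_tool_pos()); manip.servo_line(c+np.array([-.12,-.05,.08]),vel=.25)
print(manip.current_force(),manip.current_clock())
t=viewer.get_image('top')[:,:,::-1];s=viewer.get_image('scene')[:,:,::-1]
cv2.imwrite('pics/top7f.png',t);cv2.imwrite('pics/scene7f.png',s)
cv2.imwrite('pics/k7.png',np.hstack([cv2.resize(t[160:210,235:285],None,fx=8,fy=8,interpolation=cv2.INTER_CUBIC),cv2.resize(s[200:250,355:405],None,fx=8,fy=8,interpolation=cv2.INTER_CUBIC)]))
for th in (-3+149,-3+140):
    a=np.radians(th); d=VF@np.array([np.cos(a),np.sin(a),0])
    for k in(-1,1):
        p=FC+VF[:,2]*.048+k*.05*d; u=proj('top',p);w=proj('scene',p); print(th,k,(u-[235,160])*8+4,(w-[355,200])*8+4+[400,0])
```

```text
Traceback (most recent call last):
bench.PlanningError: the arm cannot follow that straight line within its joint ranges
```

Run:
```python
from util import *
np.set_printoptions(precision=3,suppress=True)
c=np.array(manip.current_tool_pos()); print('h over face',VF.T@(c-FC),manip.current_q())
q=np.array(manip.current_q()); q[6]=0.6; manip.movej(q)
c=np.array(manip.current_tool_pos())
manip.servo_line(c+np.array([-.10,-.05,.08]),vel=.25)
print(manip.current_force(),manip.current_clock())
t=viewer.get_image('top')[:,:,::-1];s=viewer.get_image('scene')[:,:,::-1]
cv2.imwrite('pics/top7f.png',t);cv2.imwrite('pics/scene7f.png',s)
cv2.imwrite('pics/k7.png',np.hstack([cv2.resize(t[160:210,235:285],None,fx=8,fy=8,interpolation=cv2.INTER_CUBIC),cv2.resize(s[200:250,355:405],None,fx=8,fy=8,interpolation=cv2.INTER_CUBIC)]))
for th in (-3+149,-3+140):
    a=np.radians(th); d=VF@np.array([np.cos(a),np.sin(a),0])
    for k in(-1,1):
        p=FC+VF[:,2]*.048+k*.05*d; u=proj('top',p);w=proj('scene',p); print(th,k,(u-[235,160])*8+4,(w-[355,200])*8+4+[400,0])
```

```text
h over face [ 0.001 -0.001  0.125] [ 0.354  0.591 -1.326  1.948  1.186  1.134  2.532]
[ 0.429 -0.152 -0.155] 32.375
146 -1 [214.413 147.309] [501.669  89.106]
146 1 [ 52.908 307.811] [748.778 144.267]
137 -1 [228.018 162.241] [493.608  80.588]
137 1 [ 39.429 293.486] [758.346 152.963]
```

View pics/k7.png

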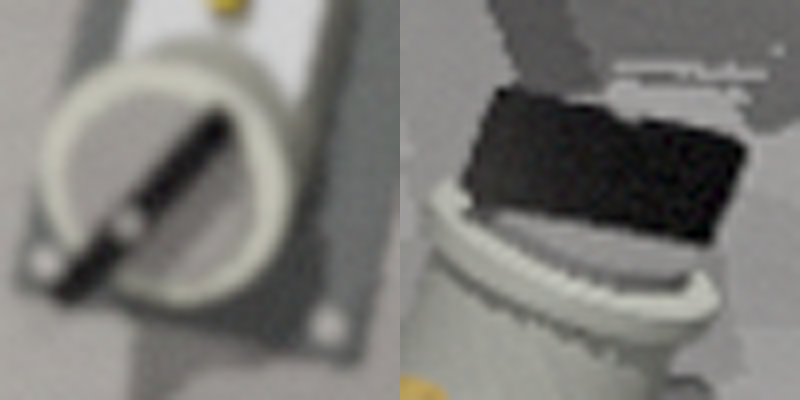

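View pics/top7f.png

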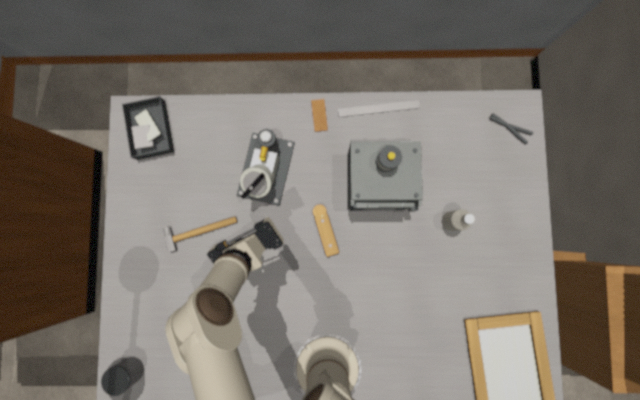

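View pics/scene7f.png

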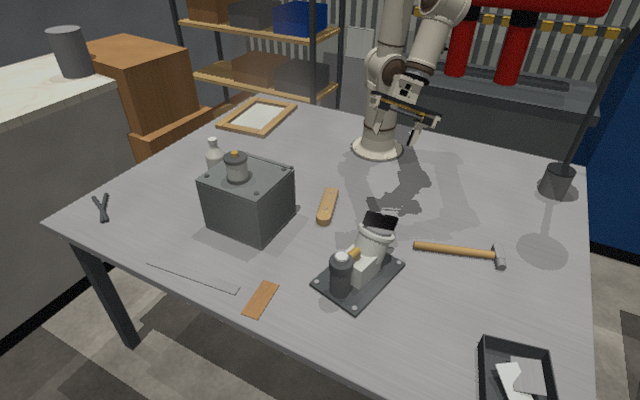

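The bar's top edge runs from (500,88) to (748,145), matching the prediction for the 2.6 rad stop. The door is still shut, and the block, hammer and bottle sit at the same pixels as before.

```bash
python3 -c "
from bench import manip
print(manip.current_joint_velocities().round(3) if hasattr(manip.current_joint_velocities(),'round') else 0, manip.current_clock()); manip.hand_in()"
```

```text
[-0.001  0.001  0.001 -0.002  0.    -0.    -0.   ] 32.475
the job is handed in; nothing more can be done
```

The guard door is shut and the air valve is fully open, done in that order and handed in at 32.5 s with the gripper clear of everything.

- **Door:** I pushed it along its arc. The force rose to 26 N, dropped to 9 N as the latch snapped in, then met a hard stop, which I pressed to about 31 N (x component). In the top view the door stands parallel to the box front with an even gap. The tool stopped about 3 mm short of where I predicted, which is within my error on the hinge position. The ride-over force was higher than the roughly 10 N given, and there was also an upward force of up to 22 N on the fingers. I put that down to friction. I could not see the bolt itself behind the pin, so the latching rests on the force drop, the hard stop and the picture.
- **Valve:** I gripped the knob at 60 N and twisted; it let go between 0.2 and 0.3 rad. I regrasped at 1.3 rad and turned on until the stop resisted with 1.6 N m, at about 2.66 rad of gripper turn. After release, the bar lies where 2.6 rad predicts, to within about a pixel in the scene view.
- **Bystanders:** The block, hammer and bottle look unmoved in the before and after pictures.
- **Hitch:** One retreat line was refused because the last joint was near its limit. Nothing moved; I turned that joint back and withdrew.

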